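Clamp the camera post and hold the index pin out

ROBOT

A 6-joint arm with a two-finger parallel gripper is mounted at the origin on the work surface. World frame = base frame: x ahead of the robot, y to its left, z up, the work surface at z = 0. Lengths are in m, angles in rad, forces in N, time in s.
With the tool pointing down it reaches from about 0.35 to 0.8 m from the base axis. Payload 7.3 kg.
Tool frame: the origin (TCP) lies at the very end of the fingers, on their centre line; the grasp point (between the pads) lies 19 mm behind it; z points along the fingers, y is the line along which they close (so a half turn about z gives the same grasp; the last joint's range is limited). The gripper opens to 85 mm and grips with 20 to 120 N. Pads are 22 mm wide; open, the fingers measure 114 mm over their backs; the gripper's body (76 mm by 85 mm) begins 54 mm behind the grasp point. The pads swing forward as they close: fully open they stand 13 mm farther back than shut.
Start: joints at [-1.317, 0.342, 1.524, -0, 1.275, -0.146], TCP at [0.204, -0.484, 0.231] pointing down, gripper open.
Joint ranges: [-2.53, 2.53], [-0.77, 2.02], [0.04, 2.7], [-1, 4.14], [0.28, 2.66], [-3.11, 3.11]. Speed limits (rad/s): [2.57, 2.57, 3.14, 3.14, 3.14, 3.14].

INTERFACE

Orientations are given as a unit quaternion [w, x, y, z].
In Python, from rig import arm gives the robot as it stands. The module is installed in compiled form; this text tells all that it offers.
- The arm moves only by the tool arm_command, never from a script. Its argument "targets" is text: rows parted by semicolons, each of 7 numbers parted by spaces: the opening, from 0 (shut) to 1 (fully open), then the shift along the world's x, y, z in cm, then the turn, a rotation vector about the world's x, y, z in rad. A call has 1 to 20 rows; each row shifts and turns the commanded pose from where the row before left it; what a row does not reach is not made up. A row lasts 1/8 s, in which the tool goes at most 62.5 mm and 10.7 degrees, less where a joint would pass 70% of its speed; a pose out of reach is approached as far as the arm can. A call with a gripper value outside its range is refused whole. The fingers move at their own pace and stop on an object; "squeeze" is the grip in N (left out, the last holds). Time passes only in rows, so rows that do not move let the fingers close. It gives the time, the measured TCP pose, the force, the opening and the grip force at its end, in the units of the state.
- arm.state(): the state, without advancing time (a new reading comes with each control period).
- arm.read_camera(name): name is "scene" or "side" or "wrist"; returns the picture (480x640x3 uint8, blue, green, red); there is no depth.
- arm.camera_info(name): a dict with "camera_matrix" (3x3 intrinsics, pixels), "camera_from_world" (4x4, takes a point from world to camera coordinates); the wrist camera has in their place "tool_from_camera" (4x4, takes a point from camera to tool coordinates, whose origin is the TCP and whose axes are the flange's). Camera axes: x right, y up, looking along -z (the intrinsics and any distortion apply to the point x, -y, -z); pixel columns grow to the right and rows downward; lengths in m; the calibration is good to about 2 mm. A picture is of the moment at which its call begins: read the wrist's pose just before it. camera_info takes no time and is no camera call.
- arm.finish_job(): hands the job in; it is judged then, once.
The state is a dict: "clock": time; "joint_pos": joint angles; "qd": joint speeds; "effort": joint torques, N m; "tool_pos": TCP position; "eef_rot": TCP orientation; "contact_force": force on the tool from outside, world axes, zero at the start; "wrist_torque": the same for the moment, N m; "opening": finger opening in m; "grip_force": force on a finger pad.
Only numpy, scipy, OpenCV 4.12 (cv2) and the standard library are available. Lean on these libraries where they do the work, as an engineer would, in place of code of your own. Each camera call takes 0.05 s, during which the arm holds its last target. There are 200 camera calls.

TASK

The turned aluminium camera post stands loose in the little vice on the indexing jig. Slide the vice's moving jaw up by its tab until it presses the post firmly against the fixed jaw, and leave it there, so that the post is upright and held; only then pull the jig's sprung index plunger up by its black knob as far as it goes and keep holding it up, clear of its hole, so that a colleague can turn the disc. Finish while still holding the knob up, with the jaw still closed on the post, and leave the other things on the table alone.

Things in the scene. Friction and masses are not known exactly. Their poses are not given: they have to be found in the camera images.
- jig: Fixed indexing jig: grey plate 250 (x) x 280 (y) x 12 mm with a 230 mm aluminium disc (top z = 24; does not turn). Origin: centre of the plate's underside, z up; yaw up to 0.8 rad either way. Vice bed 165 x 60 mm along jig x at y = +30, top z = 29. Plunger bracket: x = -22 to 22, y = -135 to -83, top z = 50; guide nut, diameter 18, up to z = 58 round the pin at (0, -100).
- fixed_jaw: Fixed steel jaw of the vice, part of the jig (same origin and axes as the jig): block x = 50 to 70, y = 2 to 58, z = 29 to 63 mm; its clamping face is the plane x = +50 mm, looking to -x.
- jaw (a joint): Moving jaw, m, grows along jig +x towards the fixed jaw, 0 (open) to 0.075; starts at 0 to 0.02. Its face lies at jig x = -45 mm + joint, so it is closed on the 30 mm post at 0.065. Sliding friction about 4 N, no spring: it stays where left. Jaw block 35 (x) x 50 (y) mm, z = 31 to 63 mm.
- jaw_tab (a point): Grip point on the moving jaw's upright steel tab, 10 mm below its top. Tab: 30 mm long in jig x, 16 mm thick in jig y (grip across this), z = 63 to 102 mm. The point is at jig x = -65 mm + jaw joint, y = +30, z = 92 mm, in the middle of the tab. Axes as the jig's.
- post: Loose turned aluminium camera post, about 70 g, upright on the vice bed between the jaws: diameter 30 for the lower 26 mm, then 16; 38 mm tall. Origin: centre of its underside, z along its axis. Starts 7 to 35 mm short of the fixed jaw's face and slides when the jaw pushes it; clamped, its axis lies at jig x = +35 mm.
- plunger (a joint): How far the index plunger is pulled up, in m: 0 = seated in its hole in the disc (start), 0.020 = at its upper stop. A spring pulls it back down with about 6 N at the bottom and 13 N at the top; let go, it snaps down.
- plunger_knob (a point): Centre of the plunger's black knob, an upright cylinder, diameter 28, height 24 mm (seated: z = 65 to 89), at jig x = 0, y = -100, z = 77 mm + pull. Rises straight up with the pull. Clear all round; bracket top 15 mm, nut top 7 mm below its underside when seated. Axes as the jig's.
- bottle: Bystander: clear water bottle, diameter 62, height 190 mm, standing to the robot's right. Origin at the centre of its underside.
- mouse: Bystander: black computer mouse, 62 x 105 x 30 mm, beyond the jig. Origin at the centre of its underside.
- tape: Bystander: grey roll of packing tape lying flat, diameter 90, height 48 mm, left of the jig. Origin at the centre of its underside.
- carton: Bystander: small closed carton, 100 x 90 x 65 mm, far left. Origin at the centre of its underside.

How it is judged:
On the way, in this order (a step that is already met when the one before it is completed fails the run):
1. the moving jaw presses the post against the fixed jaw (over 2 N on both sides) for 0.2 s (contact force between each of jaw, fixed_jaw and post above 2 N), for 0.2 s.
2. the plunger is pulled up to within 3 mm of its stop by the fingers for 0.3 s (value of joint plunger above 0.017 m and contact force between the fingers and plunger above 2 N), for 0.3 s.
At the end, for the whole second after the job is handed in: At the end the fingers still hold the plunger up (pull over 17 of 20 mm, over 2 N between fingers and plunger), the jaw is closed on the post (joint 0.063 to 0.0675), and the post stands upright (within 0.1 rad) on the vice bed between the jaws, its axis at jig x = 35 +- 3 mm, y = 30 +- 22 mm (all of step 2 and value of joint jaw between 0.063 and 0.0675 m and x of post in the frame of jig between 0.032 and 0.038 m and y of post in the frame of jig between 0.008 and 0.052 m and z of post in the frame of jig below 0.034 m and angle between post's own z axis and vertical below 0.1 rad); the arm keeps its last pose, push and grip.
It fails at once if the plunger is pulled more than 5 mm while the jaw is not closed on the post (value of joint plunger above 0.005 m and value of joint jaw below 0.062 m).
It fails at once if the post is tipped over (angle between post's own z axis and vertical above 0.5 rad).
It fails at once if a bystander is moved more than 25 mm (distance of any of bottle, mouse, tape, carton from where it was at the start of the episode above 0.025 m).
It also fails if it takes over 45 s, if anything falls off the work surface, if the arm or the gripper's body presses on something with over 40 N, if the wrist force passes 120 N, or if a joint passes its speed limit or range.

## Working session

There is one attempt and no reset: what is moved stays moved. The work goes in short steps, Python scripts to look and compute and a tool call to move; the robot and the scene stay as the last step left them, time stands still between calls to the robot, and variables do not carry over. Pictures are saved under pics/ and viewed, at most 10 in all, crops included, and the job is handed in when it is done.

Besides the shell and the picture viewer there is one more tool, called after ">>>" by a JSON object that holds its "method" and its "body", one argument or row to a line. arm_command: Moves the arm, as the interface text tells. Its arguments: {"type":"object","properties":{"targets":{"type":"string"},"squeeze":{"type":"number"}},"required":["targets"]}

```bash
mkdir -p pics; python3 - <<'E'
from rig import arm
import cv2
for n in("scene","side"):
    cv2.imwrite(f"pics/{n}0.png",arm.read_camera(n)); i=arm.camera_info(n); print(n,i)
print(arm.state()); print(arm.camera_info("wrist"))
E
```

```text
scene {'camera_matrix': array([[573.95141699,   0.        , 326.72560873],
       [  0.        , 573.95141699, 235.41585027],
       [  0.        ,   0.        ,   1.        ]]), 'camera_from_world': array([[ 0.60128179,  0.79895617, -0.01136928, -0.37996727],
       [-0.63465247,  0.48617757,  0.60070594,  0.29442076],
       [ 0.4854652 , -0.35397799,  0.79938922, -1.79599126],
       [ 0.        ,  0.        ,  0.        ,  1.        ]])}
side {'camera_matrix': array([[454.51141406,   0.        , 316.84849136],
       [  0.        , 454.51141406, 242.36967716],
       [  0.        ,   0.        ,   1.        ]]), 'camera_from_world': array([[-0.77296684, -0.63402421,  0.0231424 ,  0.46815946],
       [ 0.3904955 , -0.44668805,  0.80497395, -0.26462427],
       [-0.50003554,  0.63125517,  0.59285865, -1.07334552],
       [ 0.        ,  0.        ,  0.        ,  1.        ]])}
{'clock': 0.1, 'joint_pos': array([-1.31701460e+00,  3.42618252e-01,  1.52490912e+00, -2.53303393e-05,
        1.27538342e+00, -1.45981464e-01]), 'qd': array([ 0.00077175, -0.00168385, -0.00271275,  0.0009671 
[... 327 characters left out ...]
': array([-0.75873609, -0.61137326, -0.30845771]), 'wrist_torque': array([-0.05472593, -0.03649457, -0.02298477]), 'grip_force': 0.0, 'opening': 0.08592470818879808}
{'camera_matrix': array([[423.02202458,   0.        , 321.55996969],
       [  0.        , 423.02202458, 234.59639733],
       [  0.        ,   0.        ,   1.        ]]), 'tool_from_camera': array([[ 1.08882994e-03,  9.62323396e-01,  2.71905308e-01,
         6.86946774e-02],
       [ 9.99999263e-01, -9.01893465e-04, -8.12473845e-04,
         7.00070969e-04],
       [-5.36632969e-04,  2.71905993e-01, -9.62323669e-01,
        -1.42491255e-01],
       [ 0.00000000e+00,  0.00000000e+00,  0.00000000e+00,
         1.00000000e+00]])}
```

View pics/scene0.png

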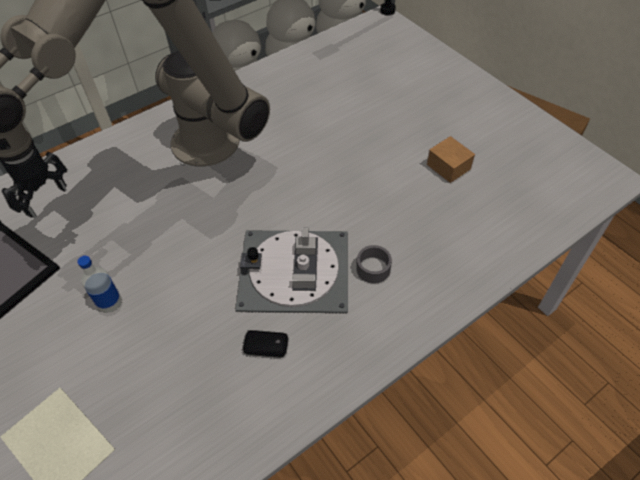

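View pics/side0.png

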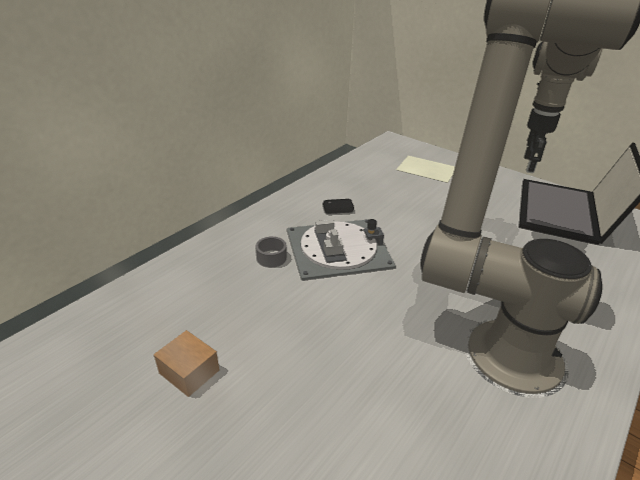

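The scene picture shows the jig with plate corners near (246,231), (348,231), (349,312) and (237,311). The knob is near (253,254), the tab near (305,234) and the post near (303,262). I'll enlarge the crop.

```bash
python3 - <<'E'
import cv2
a=cv2.imread("pics/scene0.png")[215:325,225:365]
b=cv2.imread("pics/side0.png")[210:285,280:400]
cv2.imwrite("pics/sc1.png",cv2.resize(a,None,fx=5,fy=5,interpolation=cv2.INTER_CUBIC))
cv2.imwrite("pics/si1.png",cv2.resize(b,None,fx=6,fy=6,interpolation=cv2.INTER_CUBIC))
E
```

```text
(no output)
```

View pics/sc1.png

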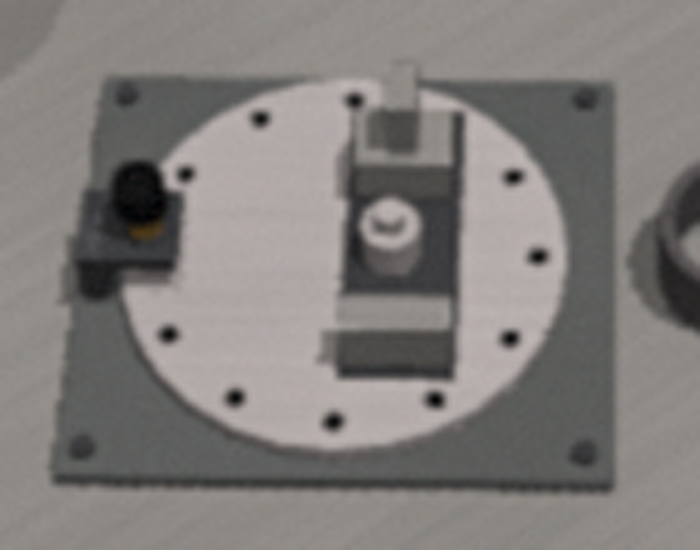

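View pics/si1.png

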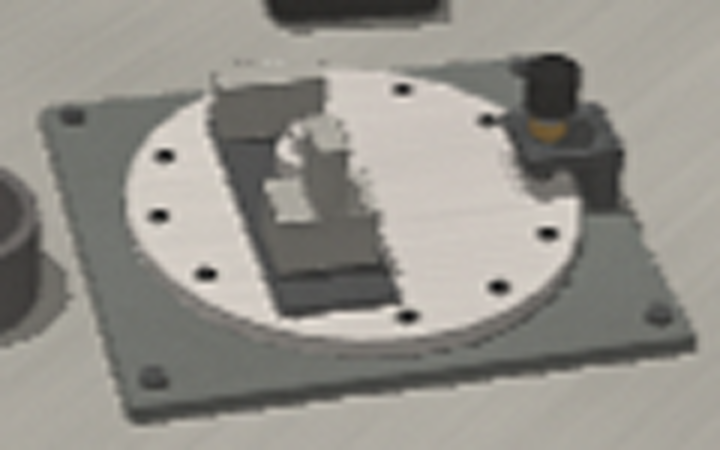

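```bash
cat > h.py <<'E'
import numpy as np
from rig import arm
from scipy.optimize import least_squares
def proj(n,p,T=None):
    i=arm.camera_info(n); T=i["camera_from_world"] if T is None else T
    c=np.asarray(p)@T[:3,:3].T+T[:3,3]; K=i["camera_matrix"]
    return np.stack([K[0,0]*c[...,0]/-c[...,2]+K[0,2],K[1,1]*-c[...,1]/-c[...,2]+K[1,2]],-1)
def j2w(q,p):
    c,s=np.cos(q[2]),np.sin(q[2]); p=np.asarray(p,float)
    return np.stack([q[0]+c*p[...,0]-s*p[...,1],q[1]+s*p[...,0]+c*p[...,1],p[...,2]],-1)
E
python3 - <<'E'
from h import *
P=np.array([(-125,-140,12),(-125,140,12),(125,140,12),(125,-140,12),(0,-100,77),(50,2,63),(50,58,63),(70,58,63),(70,2,63)])/1000
u=np.array([(104,78),(612,83),(612,484),(54,476),(139,192),(340,295),(452,297),(452,330),(337,328)])/5+[225,215]
Q=np.array([(125,140,12),(-125,-140,12),(-125,140,12),(0,-100,77)])/1000
v=np.array([(40,112),(692,342),(128,410),(552,88)])/6+[280,210]
f=lambda q:np.r_[(proj("scene",j2w(q,P))-u).ravel(),(proj("side",j2w(q,Q))-v).ravel()]
best=min((least_squares(f,[.6,0,y],loss="soft_l1") for y in(-.6,0,.6)),key=lambda r:r.cost)
q=best.x;print(q,f(q).round(1))
for j in (0,.01,.02):
  t=j2w(q,[-.065+j,.03,.102]); print(j,(proj("scene",t)-[225,215])*5,(proj("side",t)-[280,210])*6)
print("tab0",j2w(q,[-.065,.03,.092]),"knob",j2w(q,[0,-.1,.077]),"axes",np.cos(q[2]),np.sin(q[2]))
E
```

```text
[ 0.56712582 -0.05654593 -0.6663231 ] [-0.1 -0.9  0.7 -0.9  0.9 -0.4 -0.8 -0.2  0.3  0.2 -0.2 -0.1  0.  -0.3
 -0.2 -0.  -0.   0.1 -0.3 -1.7  0.9 -1.9 -0.3 -1.2 -0.2 -0.6]
0 [402.43155091  62.83336096] [333.83944753 145.02886385]
0.01 [401.57376135  78.47620691] [328.56739888 132.9401669 ]
0.02 [400.70884569  94.24900591] [323.35930742 120.99812245]
tab0 [0.53457233 0.00721354 0.092     ] knob [ 0.50531584 -0.1351559   0.077     ] axes 0.7860996641530805 -0.6180997638071171
```

>>> {"method": "arm_command", "body": {
  "targets": "1 0 0 4 0 0 0; 1 2.6 3.7 0 0 0 -0.082; 1 2.6 3.7 0 0 0 -0.082; 1 2.6 3.7 0 0 0 -0.082; 1 2.6 3.7 0 0 0 -0.082; 1 2.6 3.7 0 0 0 -0.082; 1 2.6 3.7 0 0 0 -0.082; 1 2.6 3.7 0 0 0 -0.082; 1 2.6 3.7 0 0 0 -0.082; 1 2.6 3.7 0 0 0 -0.082; 1 2.6 3.7 0 0 0 -0.082; 1 2.6 3.7 0 0 0 -0.082; 1 2.6 3.7 0 0 0 -0.082; 1 2.8 3.9 0 0 0 -0.082; 1 0 0 -3 0 0 0; 1 0 0 -4 0 0 0; 1 0 0 0 0 0 0",
  "squeeze": 40
}}

```text
clock: 2.22
tool_pos: [0.5424, -0.0002, 0.1984]
eef_rot: [0.001, 0.945, -0.327, -0.004]
contact_force: [-0.4, 0.2, 0.4]
opening: 0.0851
grip_force: 0.0
```

```bash
python3 - <<'E'
from h import *
import cv2,pickle
s=arm.state(); cv2.imwrite("pics/w1.png",arm.read_camera("wrist")); pickle.dump(s,open("s1.pkl","wb"))
print(s["clock"],s["tool_pos"],s["eef_rot"],s["joint_pos"],s["contact_force"])
E
```

```text
2.225 [ 5.42380209e-01 -1.74411136e-04  1.98448009e-01] [ 7.34532442e-04  9.45064745e-01 -3.26862001e-01 -3.64971667e-03] [-1.41620706e-01  4.05761591e-01  1.52154346e+00 -5.73767533e-05
  1.22173322e+00  2.09516280e+00] [-0.37204013  0.20178172  0.41666292]
```

View pics/w1.png

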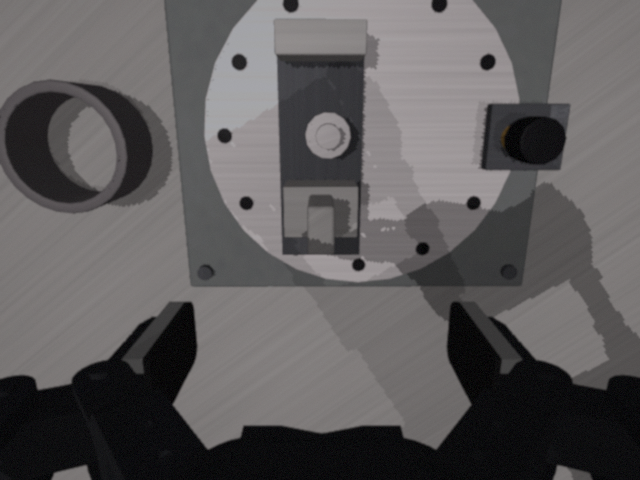

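The wrist view is well aligned. It shows plate corners at (191,286) and (522,286), the fixed jaw's top at (280..366, 54), the knob near (537,140), the post top at (328,136) and the tab's top face centre near (321,229). I'll refine the jig pose with these.

```bash
cat >> h.py <<'E'
from scipy.spatial.transform import Rotation as R
def wristT(s):
    W=np.eye(4); W[:3,:3]=R.from_quat(s["eef_rot"],scalar_first=True).as_matrix(); W[:3,3]=s["tool_pos"]
    return np.linalg.inv(W@arm.camera_info("wrist")["tool_from_camera"])
E
python3 - <<'E'
from h import *
import pickle
T=wristT(pickle.load(open("s1.pkl","rb")))
P=np.array([(-125,140,12),(-125,-140,12),(50,58,63),(50,2,63),(70,58,63),(70,2,63)])/1000
u=np.array([(191,286),(522,286),(280,54),(366,53),(275,20),(367,19)])
def f(q): return np.r_[(proj("wrist",j2w(q,P),T)-u).ravel(),(proj("wrist",j2w(q,[-.065+q[3],.03,.102]),T)-[321,230])]
q=least_squares(f,[.567,-.0565,-.666,.012],loss="soft_l1").x
print(q,f(q).round(1))
t=j2w(q,[-.065+q[3],.03,.092]);print("tab",t,"knob",j2w(q,[0,-.1,.077]),"knobpx",proj("wrist",j2w(q,[0,-.1,.089]),T))
for x in(0,.01,.02,.03):print(x,proj("wrist",j2w(q,[x,.03,.067]),T))
m=wristT(pickle.load(open("s1.pkl","rb")));m=np.linalg.inv(m)
s=arm.state();M=R.from_quat(s["eef_rot"],scalar_first=True).as_matrix();print(M, "yaw err",q[2]-np.arctan2(M[1,0],M[0,0]), "d cm",(t[:2]-s["tool_pos"][:2])*100)
E
```

```text
[ 0.56609189 -0.05799211 -0.66431333  0.01489228] [-1.5  1.8  1.3  1.  -5.1  0.2  1.   1.2 -1.2 -2.1  1.  -1.1  0.4 -0. ]
tab [ 0.54513562 -0.00347956  0.092     ] knob [ 0.50444003 -0.13672614  0.077     ] knobpx [544.17071635 140.8067012 ]
0 [321.0696305 138.7587654]
0.01 [321.05574672 122.38224084]
0.02 [321.0415689  105.65889982]
0.03 [321.02708763  88.5776073 ]
[[ 7.86164584e-01 -6.18010112e-01 -2.95761825e-03]
 [-6.18011953e-01 -7.86168621e-01  3.54311040e-04]
 [-2.54415446e-03  1.54929664e-03 -9.99995563e-01]] yaw err 0.0019006177777671773 d cm [ 0.13539209 -0.29579605]
```

>>> {"method": "arm_command", "body": {
  "targets": "0.6 0.14 -0.28 0 0 0 0; 0.5 0 0 -4 0 0 0; 0.5 0 0 -4 0 0 0; 0.5 0 0 -3 0 0 0; 0.5 0 0 -1.3 0 0 0; 0 0 0 0 0 0 0; 0 0 0 0 0 0 0; 0 0 0 0 0 0 0; 0 0 0 0 0 0 0",
  "squeeze": 30
}}

```text
clock: 3.4
tool_pos: [0.547, -0.0034, 0.0797]
eef_rot: [-0.0, 0.945, -0.327, 0.002]
contact_force: [1.2, 1.8, 5.9]
opening: 0.0151
grip_force: 35.4
```

>>> {"method": "arm_command", "body": {
  "targets": "0 0.39 -0.31 0 0 0 0; 0 0.39 -0.31 0 0 0 0; 0 0.39 -0.31 0 0 0 0; 0 0.39 -0.31 0 0 0 0; 0 0.39 -0.31 0 0 0 0; 0 0.39 -0.31 0 0 0 0; 0 0.39 -0.31 0 0 0 0; 0 0.39 -0.31 0 0 0 0; 0 0.39 -0.31 0 0 0 0; 0 0 0 0 0 0 0"
}}

```text
clock: 4.65
tool_pos: [0.5816, -0.0307, 0.0798]
eef_rot: [-0.001, 0.945, -0.327, 0.001]
contact_force: [0.6, 4.8, 7.9]
opening: 0.0153
grip_force: 35.6
```

>>> {"method": "arm_command", "body": {
  "targets": "0 0.16 -0.12 0 0 0 0; 0 0.16 -0.12 0 0 0 0; 0 0.16 -0.12 0 0 0 0; 0 0 0 0 0 0 0; 0 0 0 0 0 0 0"
}}

```text
clock: 5.28
tool_pos: [0.586, -0.0341, 0.0798]
eef_rot: [-0.001, 0.945, -0.327, 0.001]
contact_force: [-2.0, 5.0, 8.1]
opening: 0.0151
grip_force: 35.7
```

>>> {"method": "arm_command", "body": {
  "targets": "0 0.12 -0.09 0 0 0 0; 0 0.12 -0.09 0 0 0 0; 0 0 0 0 0 0 0; 0 0 0 0 0 0 0"
}}

```text
clock: 5.78
tool_pos: [0.5878, -0.0355, 0.0798]
eef_rot: [-0.001, 0.945, -0.327, -0.0]
contact_force: [-3.7, 5.3, 9.8]
opening: 0.0152
grip_force: 36.0
```

>>> {"method": "arm_command", "body": {
  "targets": "0 0.12 -0.09 0 0 0 0; 0 0.12 -0.09 0 0 0 0; 0 0 0 0 0 0 0; 0 0 0 0 0 0 0"
}}

```text
clock: 6.28
tool_pos: [0.5879, -0.0356, 0.0797]
eef_rot: [-0.001, 0.945, -0.327, -0.003]
contact_force: [-11.6, 11.3, 16.7]
opening: 0.0151
grip_force: 36.9
```

```bash
python3 - <<'E'
from h import *
import cv2
s=arm.state(); w=arm.read_camera("wrist"); q=[0.56609189,-0.05799211,-0.66431333]
print(s["tool_pos"],s["contact_force"])
c=np.cos(q[2]);d=s["tool_pos"][:2]-np.array(q[:2]);print("jig x of tool",c*d[0]+np.sin(q[2])*d[1],"y",-np.sin(q[2])*d[0]+c*d[1])
cv2.imwrite("pics/w2.png",cv2.resize(w[60:360,140:540],None,fx=2,fy=2))
E
```

```text
[ 0.58789743 -0.03558567  0.07972936] [-11.59824009  11.3255711   16.716596  ]
jig x of tool 0.0033543867021059576 y 0.0310850156174427
```

View pics/w2.png

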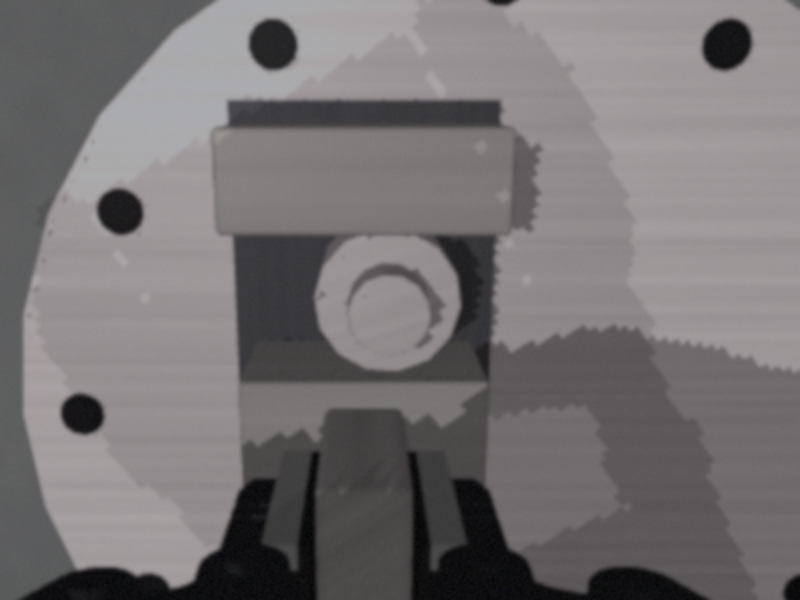

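The post is clamped: it's centred between the jaws, and the push rose to about 16 N with no further travel. I'll hold briefly, release, rise and go over the knob.

>>> {"method": "arm_command", "body": {
  "targets": "0 0 0 0 0 0 0; 0 0 0 0 0 0 0; 0.4 0 0 0 0 0 0; 0.5 0 0 0 0 0 0; 0.5 0 0 0 0 0 0; 0.6 0 0 3 0 0 0; 0.8 0 0 4 0 0 0; 0.8 0 0 4 0 0 0; 0.8 -2.8 -3.3 0 0 0 0; 0.8 -2.8 -3.3 0 0 0 0; 0.8 -2.8 -3.3 0 0 0 0; 0.8 0 0 0 0 0 0; 0.8 0 0 0 0 0 0"
}}

```text
clock: 7.95
tool_pos: [0.5068, -0.1376, 0.1884]
eef_rot: [-0.0, 0.945, -0.327, 0.0]
contact_force: [0.1, 0.2, -0.3]
opening: 0.0683
grip_force: 0.0
```

```bash
python3 - <<'E'
from h import *
import cv2,pickle
s=arm.state(); cv2.imwrite("pics/w3.png",arm.read_camera("wrist")); pickle.dump(s,open("s3.pkl","wb"))
print(s["tool_pos"],s["eef_rot"],s["contact_force"])
q=[0.56609189,-0.05799211,-0.66431333];T=wristT(s)
for n,p in dict(knobtop=(0,-.1,.089),tabtop=(0,.03,.102),post=(.035,.03,.067),c1=(-.125,-.14,.012)).items(): print(n,proj("wrist",j2w(q,p),T))
E
```

```text
[ 0.50683836 -0.13756256  0.18840587] [-1.07909143e-04  9.44903027e-01 -3.27350297e-01  2.03021046e-04] [ 0.05434209  0.22489077 -0.27027235]
knobtop [321.91295026 240.45200967]
tabtop [ 92.52479283 247.37758759]
post [113.40485609 177.01856839]
c1 [368.92610995 355.45756824]
```

View pics/w3.png

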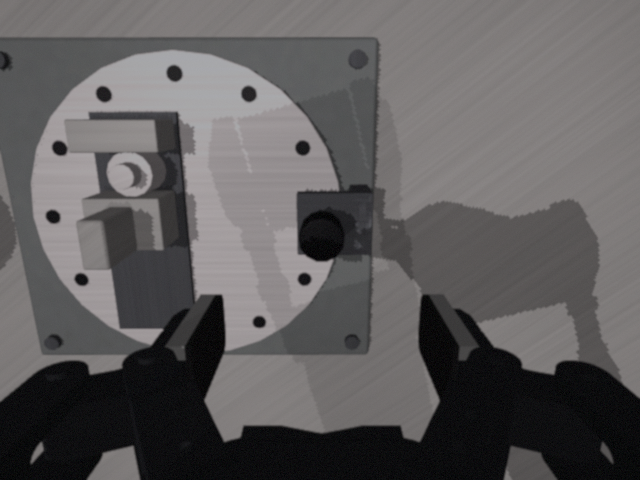

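>>> {"method": "arm_command", "body": {
  "targets": "0.7 -0.1 0 -4 0 0 0; 0.6 0 0 -4 0 0 0; 0.6 0 0 -3 0 0 0; 0.6 0 0 -1.3 0 0 0; 0.6 0 0 0 0 0 0; 0.6 0 0 0 0 0 0",
  "squeeze": 60
}}

```text
clock: 8.75
tool_pos: [0.5064, -0.1376, 0.0664]
eef_rot: [0.0, 0.945, -0.327, 0.001]
contact_force: [-1.1, 1.0, 1.2]
opening: 0.0514
grip_force: 0.0
```

>>> {"method": "arm_command", "body": {
  "targets": "0.6 0 0 -0.7 0 0 0; 0.6 0 0 0 0 0 0; 0 0 0 0 0 0 0; 0 0 0 0 0 0 0; 0 0 0 0 0 0 0; 0 0 0 0 0 0 0; 0 0 0 0 0 0 0"
}}

```text
clock: 9.62
tool_pos: [0.5062, -0.1368, 0.0589]
eef_rot: [-0.001, 0.945, -0.327, 0.001]
contact_force: [2.6, 4.3, 2.9]
opening: 0.0263
grip_force: 58.9
```

Gripped the knob at an opening of about 27 mm. Now I'll pull it up.

>>> {"method": "arm_command", "body": {
  "targets": "0 0 0 0.5 0 0 0; 0 0 0 0.5 0 0 0; 0 0 0 0.5 0 0 0; 0 0 0 0.4 0 0 0; 0 0 0 0.2 0 0 0; 0 0 0 0 0 0 0; 0 0 0 0 0 0 0",
  "squeeze": 80
}}

```text
clock: 10.5
tool_pos: [0.5061, -0.1367, 0.0782]
eef_rot: [-0.001, 0.945, -0.327, 0.0]
contact_force: [7.4, 3.7, -13.3]
opening: 0.0257
grip_force: 79.3
```

>>> {"method": "arm_command", "body": {
  "targets": "0 0 0 0.2 0 0 0; 0 0 0 0.2 0 0 0; 0 0 0 0 0 0 0; 0 0 0 0 0 0 0; 0 0 0 0 0 0 0"
}}

```text
clock: 11.12
tool_pos: [0.506, -0.1365, 0.0795]
eef_rot: [-0.001, 0.945, -0.327, -0.001]
contact_force: [15.0, 1.6, -36.5]
opening: 0.0258
grip_force: 82.3
```

```bash
python3 - <<'E'
from h import *
import cv2
s=arm.state(); print(s["tool_pos"],s["contact_force"],s["grip_force"],s["opening"])
w=cv2.resize(arm.read_camera("wrist"),(480,360)); b=cv2.resize(arm.read_camera("side")[205:285,300:400],None,fx=3.2,fy=4.5)
cv2.imwrite("pics/w4.png",np.hstack([w,b]))
E
```

```text
[ 0.50604292 -0.13654014  0.07949951] [ 14.95318714   1.57890216 -36.46475518] 82.33236908912659 0.02578364682576057
```

View pics/w4.png

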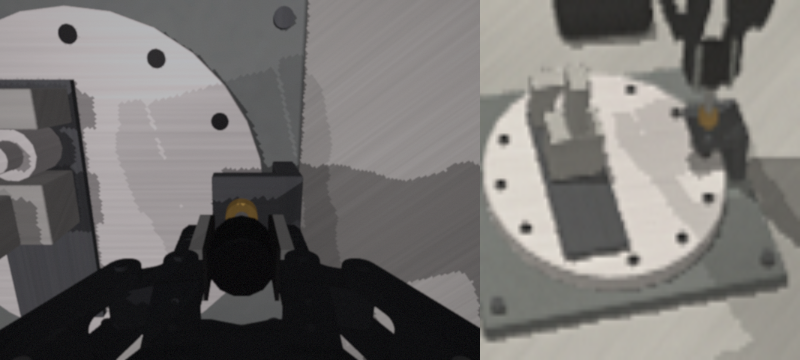

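The picture shows the knob held high above the brass nut and the jaw closed on the upright post. The force jump (36 N) with only 1.3 mm of travel means the plunger is at its stop. I'll ease off slightly and hand in.

>>> {"method": "arm_command", "body": {
  "targets": "0 0 0 -0.15 0 0 0; 0 0 0 0 0 0 0; 0 0 0 0 0 0 0; 0 0 0 0 0 0 0"
}}

```text
clock: 11.72
tool_pos: [0.5061, -0.1366, 0.0794]
eef_rot: [-0.001, 0.945, -0.327, -0.0]
contact_force: [10.8, 2.7, -24.6]
opening: 0.0259
grip_force: 84.1
```

```bash
python3 - <<'E'
from rig import arm
s=arm.state(); print(s["tool_pos"],s["contact_force"],s["grip_force"])
if s["tool_pos"][2]>.0775: print(arm.finish_job())
E
```

```text
[ 0.5061065  -0.13664149  0.0793646 ] [ 10.82241838   2.67063505 -24.64530029] 84.12229299545288
the job is handed in; nothing more can be done
None
```

I handed the job in at 11.7 s with the post clamped upright in the vice and the plunger held up at its stop by the knob; no verdict was shown, so I can't confirm the judge passed it.

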